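Feed one bearing to the pick-up seat

TASK

Get the next ball bearing ready at the feeder: press the red plunger all the way down once so that a single bearing comes out at the front, and let the plunger come back up. Then nudge that bearing sideways along the deck, towards the side plate with the round seat, until it drops into the seat and lies flat there. Do not pick anything up, leave the other bearings in the magazine and do not disturb the things standing around the feeder.

Things in the scene. Friction and masses are not known exactly. Their poses are not given: they have to be found in the camera images.
- feeder: Feeder, 170 x 50 mm, fixed to the bench. Origin on the bench under the magazine's axis; own -x is its front, where bearings come out (faces the robot within 0.35 rad), y left, z up. Deck 15 mm above the bench. Blue magazine: x and y -23 to 23 mm, top 68 mm above the bench. Behind it, to x = 98 mm, the housing, 71 mm high (76 at the plunger rod), with a brass bell crank behind clear windows.
- plunger (a joint): Travel of the red plunger, m: 0 = up, 0.020 = fully down on its hard stop. A spring lifts it (5 N at the start, 8 N at the bottom, 1 to 3 N more to push the bearing out, plus 30 N per m/s while moving); released, it comes up by itself in under a second. Its crank drives a steel blade 8.5 mm thick 49 mm forwards, which pushes out the lowest bearing; when the blade is back the stack drops by one.
- plunger_top (a point): Centre of the top of the plunger's red round knob, 35 mm in diameter, which moves down with it; 66.5 mm behind the magazine's axis, 110 mm above the bench when up and 90 mm when down.
- outlet (a point): Middle of the lane in front of the magazine, on the deck (15 mm above the bench), 44.5 mm before the magazine's axis. A fully ejected bearing's centre lies within about 3 mm of it. The lane runs along the feeder's y across base and both side plates, flush, 159 mm long, 38.5 mm wide, between rails 3 mm high and 4 mm wide (before the magazine only the front rail).
- seat_plate: Grey side plate with the round pick-up seat, 51 x 56 x 15 mm, fixed to the left or to the right of the outlet (it varies). Origin on the bench under its centre; axes parallel to the feeder's. Its centre is 53 mm sideways of the outlet.
- seat (a point): Centre of the green floor of the round seat: a flat-bottomed pocket of 38.5 mm diameter and 6 mm depth in the seat plate's deck; its floor is 9 mm above the bench. A seated bearing stands 4 mm proud of the deck.
- plain_plate: The same side plate without a seat, on the other side of the outlet. Its outer end is open: a bearing pushed along it would fall off.
- magazine (a point): Point on the deck on the axis of the magazine, under the lowest bearing.
- bearing_1: The lowest of the five steel ball bearings in the magazine, the one to feed: 35 mm outside diameter, 17 mm bore, 10 mm thick, 40 g (varies), lying flat; oiled, friction about 0.25. Origin at the centre of its underside.
- bearing_2: Second bearing from below, same kind; stays in the magazine and drops to the deck as the next one.
- bearing_3: Third bearing from below, stays in the magazine.
- bearing_4: Fourth bearing from below, stays in the magazine.
- bearing_5: Top bearing, stays in the magazine.
- nylon_roller: White nylon guide roller, 21 mm in diameter, 26 mm high, standing loose on the bench near the feeder; origin under its centre. Leave alone.
- loupe: Black eye loupe, 37 mm in diameter, 28 mm high, standing loose in front of the feeder; origin under its centre. Leave alone.
- screw_cup: Small steel cup, 45 mm in diameter, 18 mm high, loose beside the feeder; origin under its centre. Leave alone.
- setting_block: Grey steel setting block, 25 x 50 x 38 mm, loose beside the feeder; origin under its centre. Leave alone.
Not all that is in view belongs to the job. What is shaped like the seat_plate but purple is not meant.

How it is judged:
On the way, in this order (a step that is already met when the one before it is completed fails the run):
1. the plunger is pressed all the way down (at least 18.5 of its 20 mm) (value of joint plunger above 0.0185 m), for 0.02 s.
2. the plunger is up again (within 3 mm) and the lowest bearing lies on the lane in front of the outlet (centre within 8 mm of the outlet point) (value of joint plunger below 0.003 m and horizontal distance between bearing_1 and outlet below 0.008 m and angle between bearing_1's own z axis and vertical below 0.1 rad), for 0.1 s.
At the end, for the whole second after the job is handed in: The fed bearing rests flat in the seat (centre within 4 mm, underside within 2 mm of its floor, tilt under 0.06 rad), the plunger is up (within 3 mm), the other four bearings are in the magazine (within 6 mm of its axis), the next one down on the deck (within 4 mm) (horizontal distance between bearing_1 and seat below 0.004 m and z of bearing_1 in the frame of seat below 0.002 m and angle between bearing_1's own z axis and vertical below 0.06 rad and linear speed of bearing_1 below 0.01 m/s and value of joint plunger below 0.003 m and horizontal distance between each of bearing_2, bearing_3, bearing_4, bearing_5 and magazine below 0.006 m and z of bearing_2 in the frame of magazine below 0.004 m); the robot touches nothing.
It fails at once if the fed bearing is lifted off the deck (underside more than 10 mm above the deck) or turned up by more than 0.6 rad (z of bearing_1 in the frame of magazine above 0.01 m or angle between bearing_1's own z axis and vertical above 0.6 rad).
It fails at once if a second bearing leaves the magazine (more than 12 mm sideways), or the stack is lifted (more than 5 mm) (horizontal distance between any of bearing_2, bearing_3, bearing_4, bearing_5 and magazine above 0.012 m or z of bearing_2 in the frame of magazine above 0.015 m or z of bearing_3 in the frame of magazine above 0.025 m or z of bearing_4 in the frame of magazine above 0.035 m or z of bearing_5 in the frame of magazine above 0.045 m).
It fails at once if the roller, the loupe, the cup or the setting block is moved by more than 15 mm (distance of any of nylon_roller, loupe, screw_cup, setting_block from where it was at the start of the episode above 0.015 m).
It also fails if it takes over 38 s, if anything falls off the work surface, if the arm or the gripper's body presses on something with over 40 N, if the wrist force passes 120 N, or if a joint passes its speed limit or range.

ROBOT

A 6-joint arm with a two-finger parallel gripper is mounted at the origin on a cart in front of the work surface, level with it; the furniture and walls round the work are solid. World frame = base frame: x ahead of the robot, y to its left, z up, the work surface at z = 0. Lengths are in m, angles in rad, forces in N, time in s.
With the tool pointing down it reaches from about 0.35 to 0.85 m from the base axis. Payload 8.1 kg.
Tool frame: the origin (TCP) lies at the very end of the fingers, on their centre line; the grasp point (between the pads) lies robot.grip_point_offset behind it (robot.grip_point_offset is the distance from the TCP to the grasp point, in m); z points along the fingers, y is the line along which they close (so a half turn about z gives the same grasp; the last joint's range is limited). The gripper opens to 93 mm and grips with 3 to 60 N. Pads are 15 mm wide; open, the fingers measure 128 mm over their backs; the gripper's body (75 mm by 188 mm) begins 65 mm behind the grasp point.
Start: joints at [-1.291, 0.13, 1.488, -0, 1.523, -0.085], TCP at [0.214, -0.561, 0.219] pointing down, gripper open.
Joint ranges: [-2.96, 2.96], [-0.89, 2.26], [0.02, 2.5], [-1.34, 4.48], [0, 2.73], [-2.66, 2.66]. Speed limits (rad/s): [2.39, 2.39, 2.79, 3.14, 3.14, 3.14].

INTERFACE

Orientations are given as a rotation vector (axis times angle).
In Python, from plant import robot, eyes gives the robot as it stands. The module is installed in compiled form; this text tells all that it offers.
- The arm moves only by the tool apply_moves, never from a script. Its argument "steps" is one flat list of numbers, 7 for each row, row after row: the shift along the tool's x, y, z in units of 30 mm (1.0 is 30 mm), then the turn, a rotation vector about the tool's x, y, z in units of 6 degrees (1.0 is 6 degrees), then the opening in per cent of the stroke, from 0 (shut) to 100 (fully open). In form: [dx, dy, dz, ax, ay, az, fingers, dx, dy, dz, ax, ay, az, fingers, ...]. A call has 1 to 12 rows; each row shifts and turns the commanded pose from where the row before left it, along the tool's axes as they then stand; what a row does not reach is not made up. A row lasts 1/12 s, in which the tool goes at most 41.7 mm and 7.16 degrees, less where a joint would pass 70% of its speed; a pose out of reach is approached as far as the arm can. A call is refused whole if a number of a shift passes 1 or a number of a turn 1, either way. A call with a gripper value outside its range is refused whole. The fingers move at their own pace and stop on an object; "grip_force" is the grip in N (left out, the last holds). Time passes only in rows, so rows that do not move let the fingers close. It gives the time, the measured TCP pose, the force, the opening and the grip force at its end, in the units of the state.
- robot.read_state(): the state, without advancing time (a new reading comes with each control period).
- eyes.read_camera(name): name is "scene" or "top" or "wrist"; returns the picture (480x640x3 uint8, red, green, blue); there is no depth.
- eyes.calibration(name): a dict with "K" (3x3 intrinsics, pixels), "R" (3x3) and "t" (3): a world point X has camera coordinates R X + t. Camera axes: x right, y down, z forward; pixel columns grow to the right and rows downward; lengths in m; the calibration is good to about 2 mm. A picture is of the moment at which its call begins: read the wrist's pose just before it. calibration takes no time and is no camera call; for the wrist camera it gives the pose at the moment of the call.
- robot.close_job(): hands the job in; it is judged then, once.
Trained networks look in the newest picture that a camera, given by its name, has taken for a name from the list of things; names that differ only in an ending like _2 or _b are one class to them, and where a whole thing is asked for, a point or a joint stands for the part that bears it (a point fixed in the world has none). Each returns a list of dicts, best first, with "conf" (0 to 1); they miss things now and then, are a little off and sometimes report something else, mostly with a low value. They report only what shows in the picture. A call takes as long as a camera call. They do not tell look-alikes from the thing itself.
- eyes.search_frame(camera, thing): "rect" ([left, top, width, height] in pixels, round what is visible of it).
- eyes.place_of(camera, thing): "xy" ([column, row] in pixels: a listed point, or the origin of a listed thing).
The state is a dict: "t": time; "q": joint angles; "dq": joint speeds; "joint_torque": joint torques, N m; "tool_pos": TCP position; "orientation": TCP orientation; "force": force on the tool from outside, world axes, zero at the start; "wrist_torque": the same for the moment, N m; "opening": finger opening in m; "gripper_force": force on a finger pad.
Only numpy, scipy, OpenCV 4.12 (cv2) and the standard library are available. Lean on these libraries where they do the work, as an engineer would, in place of code of your own. Each camera call takes 0.05 s, during which the arm holds its last target. There are 200 camera calls.

## Working session

There is one attempt and no reset: what is moved stays moved. The work goes in short steps, Python scripts to look and compute and a tool call to move; the robot and the scene stay as the last step left them, time stands still between calls to the robot, and variables do not carry over. Pictures are saved under pics/ and viewed, at most 10 in all, crops included, and the job is handed in when it is done.

Besides the shell and the picture viewer there is one more tool, called after "Call:" by a JSON object that holds its "name" and its "arguments". apply_moves: Moves the arm, as the interface text tells. Its arguments: {"type":"object","properties":{"steps":{"type":"array"},"grip_force":{"type":"number"}},"required":["steps"]}

```bash
mkdir -p pics; cat > h.py <<'E'
import numpy as np, cv2
from plant import robot, eyes
def ray(cam,px,z):
    c=eyes.calibration(cam);K,R,t=map(np.array,(c["K"],c["R"],c["t"]))
    d=R.T@np.linalg.solve(K,[px[0],px[1],1.]);o=-R.T@t
    return o+d*(z-o[2])/d[2]
def proj(cam,X):
    c=eyes.calibration(cam);p=np.array(c["K"])@(np.array(c["R"])@np.array(X)+np.array(c["t"]));return p[:2]/p[2]
E
python3 - <<'E'
from h import *
s=robot.read_state();print({k:np.round(s[k],3) for k in("t","tool_pos","orientation","opening","force")},robot.grip_point_offset)
for n in("top","scene"):
    im=eyes.read_camera(n);cv2.imwrite(f"pics/{n}0.png",im[:,:,::-1])
    c=eyes.calibration(n);print(n,np.round(-np.array(c["R"]).T@c["t"],3))
    for th,z in(("plunger_top",.11),("outlet",.015),("seat",.009),("seat_plate",0),("plain_plate",0),("feeder",0),("magazine",.015),("nylon_roller",0),("loupe",0),("screw_cup",0),("setting_block",0)):
        for d in eyes.place_of(n,th)[:3]: print(th,np.round(d["conf"],2),np.round(d["xy"],1),np.round(ray(n,d["xy"],z),3))
print(robot.read_state()["t"])
E
```

```text
{'t': np.float64(0.0), 'tool_pos': array([ 0.214, -0.56 ,  0.218]), 'orientation': array([-3.088, -0.57 ,  0.   ]), 'opening': np.float64(0.093), 'force': array([ 0.318,  0.769, -0.298])} 0.0188
top [0.366 0.021 0.975]
plunger_top 0.68 [321.2 190.5] [0.622 0.018 0.11 ]
outlet 0.83 [322.5 265.9] [0.505 0.015 0.015]
outlet 0.72 [320.9 243.7] [0.547 0.018 0.015]
seat 0.9 [415.7 280.9] [ 0.478 -0.157  0.009]
seat 0.8 [424. 227.] [ 0.579 -0.176  0.009]
seat 0.76 [352.7 264.7] [ 0.508 -0.041  0.009]
seat_plate 0.94 [345.6 268. ] [ 0.503 -0.028  0.   ]
seat_plate 0.93 [418.7 280.7] [ 0.479 -0.164  0.   ]
seat_plate 0.92 [420.6 225.7] [ 0.584 -0.172  0.   ]
plain_plate 0.95 [288.2 267.9] [0.504 0.08  0.   ]
feeder 0.66 [319.2 245.6] [0.546 0.021 0.   ]
magazine 0.79 [320.1 245.6] [0.544 0.02  0.015]
magazine 0.48 [287.8 267. ] [0.504 0.08  0.015]
nylon_roller 0.62 [278.9 310.3] [0.425 0.096 0.   ]
nylon_roller 0.59 [321.3 236.4] [0.564 0.017 0.   ]
loupe 0.71 [335.  310.6] [ 0.424 -0.007  0.   ]
loupe 0.37 [367.7 205.5] [ 0.624 -0.072  0.   ]
loupe 0.22 [321.4 246.7] [0.544 0.017 0.   ]
sett
[... 172 characters left out ...]
5]
seat 0.91 [392.3 236. ] [ 0.475 -0.17   0.009]
seat 0.8 [354.3 213.2] [ 0.58  -0.175  0.009]
seat 0.66 [334.3 259.5] [ 0.504 -0.035  0.009]
seat_plate 0.95 [334.1 261. ] [ 0.509 -0.039  0.   ]
seat_plate 0.77 [351.3 218.5] [ 0.58  -0.166  0.   ]
seat_plate 0.59 [389.1 245.5] [ 0.467 -0.151  0.   ]
plain_plate 0.66 [293.2 289.7] [0.504 0.07  0.   ]
feeder 0.6 [296.2 264.1] [0.552 0.018 0.   ]
feeder 0.25 [313.  269.7] [0.519 0.007 0.   ]
magazine 0.75 [293.9 261.1] [0.548 0.027 0.015]
nylon_roller 0.69 [314.5 315.9] [0.431 0.09  0.   ]
loupe 0.84 [361.1 289.7] [ 0.42  -0.015  0.   ]
screw_cup 0.83 [307.8 229.8] [ 0.615 -0.074  0.   ]
setting_block 0.89 [229.2 269.3] [0.628 0.116 0.   ]
1.2
```

```bash
python3 - <<'E'
from h import *
a=cv2.imread("pics/top0.png")[150:350,230:490];cv2.imwrite("pics/top0c.png",cv2.resize(a,(780,600),interpolation=2))
b=cv2.imread("pics/scene0.png")[170:340,200:427];cv2.imwrite("pics/scene0c.png",cv2.resize(b,(800,600),interpolation=2))
E
```

```text
(no output)
```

View pics/top0c.png

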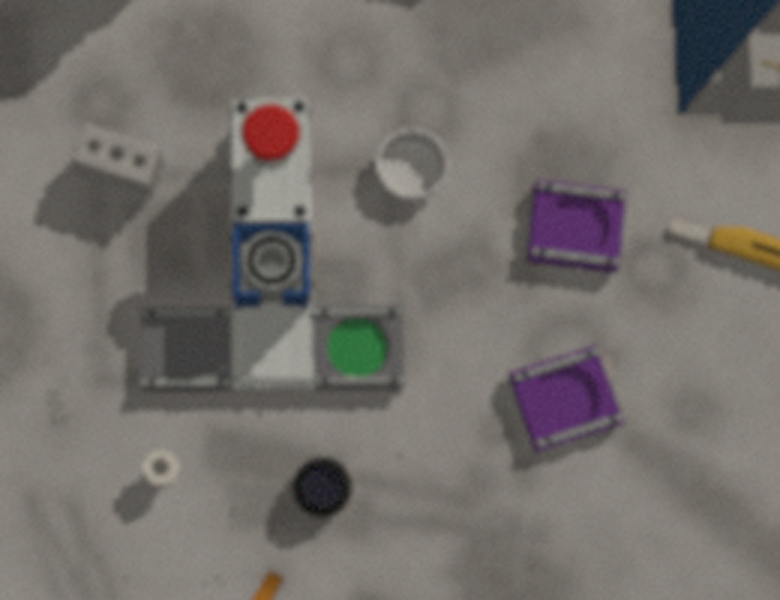

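View pics/scene0c.png

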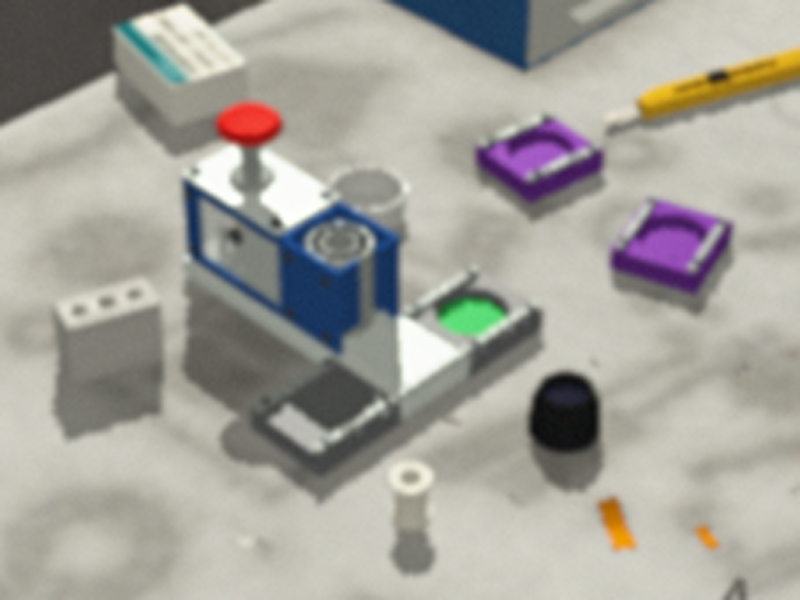

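The feeder is at the centre. The red knob is at about (320,194) and the magazine at (320,237). The grey plate with the green seat floor at about (349,265) sits on the feeder's right (-y). There are three seat-like plates: grey at (349,265), purple at (422,225) and purple at (419,281). The grey one is attached to the feeder and isn't purple, so it's the one meant; the enlarged crops confirm this. Next I'll refine the feeder pose.

```bash
python3 - <<'E'
from h import *
from scipy.optimize import least_squares
obs=[]
for n in("top","scene"):
    im=cv2.imread(f"pics/{n}0.png");h=cv2.cvtColor(im,cv2.COLOR_BGR2HSV)
    for nm,m in(("red",((h[...,0]<8)|(h[...,0]>172))&(h[...,1]>150)&(h[...,2]>90)),("green",(abs(h[...,0].astype(int)-65)<18)&(h[...,1]>110))):
        k,l,st,ce=cv2.connectedComponentsWithStats(m.astype(np.uint8));i=1+np.argmax(st[1:,4]);print(n,nm,st[i],ce[i],ray(n,ce[i],.11 if nm=="red" else .009));obs.append((n,nm,ce[i]))
P=lambda p,u,v,z:[p[0]+u*np.cos(p[2])-v*np.sin(p[2]),p[1]+u*np.sin(p[2])+v*np.cos(p[2]),z]
pt={"red":(.0665,0,.108),"green":(-.0445,-.053,.0095)}
f=lambda p:np.concatenate([proj(n,P(p,*pt[k]))-c for n,k,c in obs])
r=least_squares(f,[.55,.018,0]);p=r.x;print(p,np.round(r.fun,2))
for nm,a in(("plunger",(.0665,0,.11)),("outlet",(-.0445,0,.015)),("seat",(-.0445,-.053,.009))):print(nm,np.round(P(p,*a),4))
# rail direction: front edge endpoints in top crop
for c in((145,387),(397,387)):print(ray("top",(230+c[0]/3,150+c[1]/3),.015))
E
```

```text
top red [312 186  17  17 238] [319.82773109 193.82773109] [0.61600412 0.01988859 0.11      ]
top green [395 358  44  45 802] [415.78179551 379.74189526] [ 0.30041799 -0.15001766  0.009     ]
scene red [ 332  386  100   94 2451] [387.03386373 441.30477356] [0.15159272 0.25289497 0.11      ]
scene green [441 264  45  37 866] [461.80369515 285.05080831] [ 0.29606745 -0.14402665  0.009     ]
[ 0.33135353 -0.0095976   0.59366261] [  -4.13  136.03  -40.43  -13.5   -24.38 -179.49  -34.92    9.79]
plunger [0.3865 0.0276 0.11  ]
outlet [ 0.2945 -0.0345  0.015 ]
seat [ 0.3241 -0.0784  0.009 ]
[0.48130673 0.09686475 0.015     ]
[ 0.48070461 -0.05771232  0.015     ]
```

```bash
python3 - <<'E'
from h import *
from scipy.optimize import least_squares
obs=[];roi={"top":(230,150,260,200),"scene":(200,170,227,170)}
for n in("top","scene"):
    im=cv2.imread(f"pics/{n}0.png");h=cv2.cvtColor(im,cv2.COLOR_BGR2HSV)
    x,y,w,hh=roi[n];R=np.zeros(h.shape[:2],bool);R[y:y+hh,x:x+w]=1
    for nm,m in(("red",((h[...,0]<8)|(h[...,0]>172))&(h[...,1]>150)&(h[...,2]>90)),("green",(abs(h[...,0].astype(int)-65)<18)&(h[...,1]>110))):
        k,l,st,ce=cv2.connectedComponentsWithStats((m&R).astype(np.uint8));i=1+np.argmax(st[1:,4]);print(n,nm,st[i],ce[i],ray(n,ce[i],.11 if nm=="red" else .009));obs.append((n,nm,ce[i]))
P=lambda p,u,v,z:[p[0]+u*np.cos(p[2])-v*np.sin(p[2]),p[1]+u*np.sin(p[2])+v*np.cos(p[2]),z]
pt={"red":(.0665,0,.108),"green":(-.0445,-.053,.0095)}
f=lambda p:np.concatenate([proj(n,P(p,*pt[k]))-c for n,k,c in obs])
r=least_squares(f,[.55,.018,0]);p=r.x;print(p,np.round(r.fun,2))
for nm,a in(("plunger",(.0665,0,.11)),("outlet",(-.0445,0,.015)),("seat",(-.0445,-.053,.009))):print(nm,np.round(P(p,*a),4))
print(robot.read_state()["q"])
E
```

```text
top red [312 186  17  17 238] [319.82773109 193.82773109] [0.61600412 0.01988859 0.11      ]
top green [340 257  19  18 267] [348.68539326 265.30337079] [ 0.50712227 -0.03332453  0.009     ]
scene red [262 199  18  12 162] [270.25308642 204.66666667] [0.60941754 0.0260605  0.11      ]
scene green [325 254  18  10 138] [333.05797101 258.48550725] [ 0.50803628 -0.03528988  0.009     ]
[0.54979605 0.01975522 0.01947297] [-0.68  0.17  0.44  0.38 -0.39 -1.66  0.23  0.48]
plunger [0.6163 0.0211 0.11  ]
outlet [0.5053 0.0189 0.015 ]
seat [ 0.5063 -0.0341  0.009 ]
[-1.29140109e+00  1.30403510e-01  1.48819487e+00  6.30724492e-05
  1.52300779e+00 -8.53784176e-02]
```

```bash
cat >> h.py <<'E'
from scipy.spatial.transform import Rotation as Ro
def togo(X):
    s=robot.read_state();R=Ro.from_rotvec(s["orientation"]).as_matrix()
    print("t",round(s["t"],2),"pos",np.round(s["tool_pos"],4),"F",np.round(s["force"],1),"x",np.round(R[:,0],3),"y",np.round(R[:,1],3),"units",np.round(R.T@(np.array(X)-s["tool_pos"])/.03,2))
E
python3 - <<'E'
from h import *
togo([.6155,.0205,.13])
E
```

```text
t 1.2 pos [ 0.2141 -0.5605  0.2186] F [ 0.1 -0.2 -0.1] x [0.934 0.357 0.   ] y [ 0.357 -0.934 -0.   ] units [ 19.41 -13.32   2.96]
```

Call:
{"name": "apply_moves", "arguments": {"steps": [0.99,-0.68,0,0,0,1,0,0.91,-0.78,0,0,0,1,0,0.82,-0.87,0,0,0,1,0,0.73,-0.95,0,0,0,0.48,0,0.68,-0.99,0,0,0,0,0,0.68,-0.99,0,0,0,0,0,0.68,-0.99,0,0,0,0,0,0.68,-0.99,0,0,0,0,0,0.68,-0.99,0,0,0,0,0,0.68,-0.99,0,0,0,0,0,0.68,-0.99,0,0,0,0,0,0.68,-0.99,0,0,0,0,0]}}

```text
t: 2.2
tool_pos: [0.4595, -0.2028, 0.2189]
orientation: [3.141, 0.0, 0.001]
force: [0.4, -0.3, 0.6]
opening: 0.0175
gripper_force: 0.0
```

```bash
python3 - <<'E'
from h import *
togo([.6155,.0205,.13])
E
```

```text
t 2.2 pos [ 0.4595 -0.2028  0.2189] F [ 0.4 -0.3  0.6] x [1.    0.    0.001] y [ 0. -1.  0.] units [ 5.2  -7.44  2.96]
```

Call:
{"name": "apply_moves", "arguments": {"steps": [0.65,-0.93,0,0,0,0,0,0.65,-0.93,0,0,0,0,0,0.65,-0.93,0,0,0,0,0,0.65,-0.93,0,0,0,0,0,0.65,-0.93,0.2,0,0,0,0,0.65,-0.93,0.5,0,0,0,0,0.65,-0.93,0.8,0,0,0,0,0.65,-0.93,0.8,0,0,0,0,0,0,0.5,0,0,0,0,0,0,0,0,0,0,0]}}

```text
t: 3.03
tool_pos: [0.6122, 0.0208, 0.1294]
orientation: [-3.141, -0.005, 0.012]
force: [-0.7, -0.0, -1.0]
opening: 0.0004
gripper_force: 0.0
```

```bash
python3 - <<'E'
from h import *
togo([.6155,.0205,.0895])
n="scene";im=eyes.read_camera(n);a=im[130:300,190:417,::-1];cv2.imwrite("pics/s1.png",cv2.resize(a,(800,600),interpolation=2))
E
```

```text
t 3.03 pos [0.6122 0.0208 0.1294] F [-0.7 -0.  -1. ] x [ 1.     0.003 -0.008] y [ 0.003 -1.    -0.   ] units [0.12 0.01 1.33]
```

View pics/s1.png

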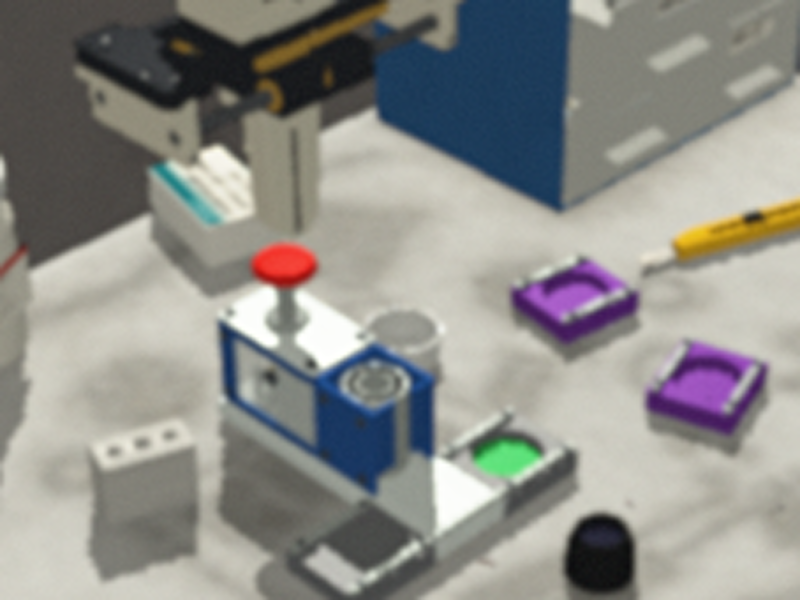

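The shut fingers hang about 20 mm above the centre of the red knob, seen at (285,265) in the crop. I'll press now.

Call:
{"name": "apply_moves", "arguments": {"steps": [0.1,0,0.3,0,0,0,0,0,0,0.25,0,0,0,0,0,0,0.07,0,0,0,0,0,0,0.07,0,0,0,0,0,0,0.07,0,0,0,0,0,0,0.07,0,0,0,0,0,0,0.07,0,0,0,0,0,0,0.07,0,0,0,0,0,0,0.07,0,0,0,0,0,0,0.07,0,0,0,0,0,0,0.07,0,0,0,0]}}

```text
t: 4.0
tool_pos: [0.6181, 0.0185, 0.1008]
orientation: [3.141, 0.001, 0.002]
force: [-4.0, -1.7, 8.4]
opening: 0.0008
gripper_force: 4.8
```

Call:
{"name": "apply_moves", "arguments": {"steps": [0,0,0.07,0,0,0,0,0,0,0.07,0,0,0,0,0,0,0.07,0,0,0,0,0,0,0.07,0,0,0,0,0,0,0.07,0,0,0,0]}}

```text
t: 4.42
tool_pos: [0.6181, 0.0185, 0.0903]
orientation: [3.141, 0.0, 0.002]
force: [-5.1, -1.5, 9.8]
opening: 0.0002
gripper_force: 4.9
```

Call:
{"name": "apply_moves", "arguments": {"steps": [0,0,0.05,0,0,0,0,0,0,0.05,0,0,0,0,0,0,0,0,0,0,0]}}

```text
t: 4.67
tool_pos: [0.6184, 0.0185, 0.0896]
orientation: [3.141, 0.001, 0.003]
force: [-10.9, -1.1, 23.0]
opening: 0.0004
gripper_force: 11.7
```

Force has jumped to 23 N at z = 0.0896, so the plunger is on its hard stop. Releasing.

Call:
{"name": "apply_moves", "arguments": {"steps": [0,0,-0.4,0,0,0,0,0,0,-0.7,0,0,0,0,0,0,-0.9,0,0,0,0,0,0,-0.9,0,0,0,59,0,0,0,0,0,0,59,0,0,0,0,0,0,59]}}

```text
t: 5.17
tool_pos: [0.6194, 0.0188, 0.1756]
orientation: [3.141, 0.001, 0.008]
force: [0.0, 0.5, -0.7]
opening: 0.0161
gripper_force: 0.0
```

```bash
python3 - <<'E'
from h import *
n="scene";im=eyes.read_camera(n);a=im[170:340,200:427,::-1];cv2.imwrite("pics/s2.png",cv2.resize(a,(800,600),interpolation=2))
for d in eyes.place_of(n,"bearing_1")[:4]: print(d["conf"],d["xy"],ray(n,d["xy"],.015))
for d in eyes.place_of(n,"plunger_top")[:1]: print(d["conf"],d["xy"],ray(n,d["xy"],.11))
eyes.read_camera("top")
for d in eyes.place_of("top","bearing_1")[:4]: print(d["conf"],d["xy"],ray("top",d["xy"],.015))
togo([.5053,.017,.15])
E
```

```text
0.59 [333.5, 262.6] [ 0.49415803 -0.02169729  0.015     ]
0.5 [312.2, 272.3] [0.50207999 0.02552012 0.015     ]
0.46 [297.2, 251.3] [0.56516626 0.00275389 0.015     ]
0.78 [270.4, 202.4] [0.6147836  0.02097125 0.11      ]
0.42 [318.4, 242.2] [0.54997868 0.02284403 0.015     ]
t 5.42 pos [0.6166 0.0189 0.1709] F [ 0.1 -0.   0.1] x [ 1.     0.    -0.003] y [ 0. -1. -0.] units [-3.71  0.06  0.71]
```

View pics/s2.png

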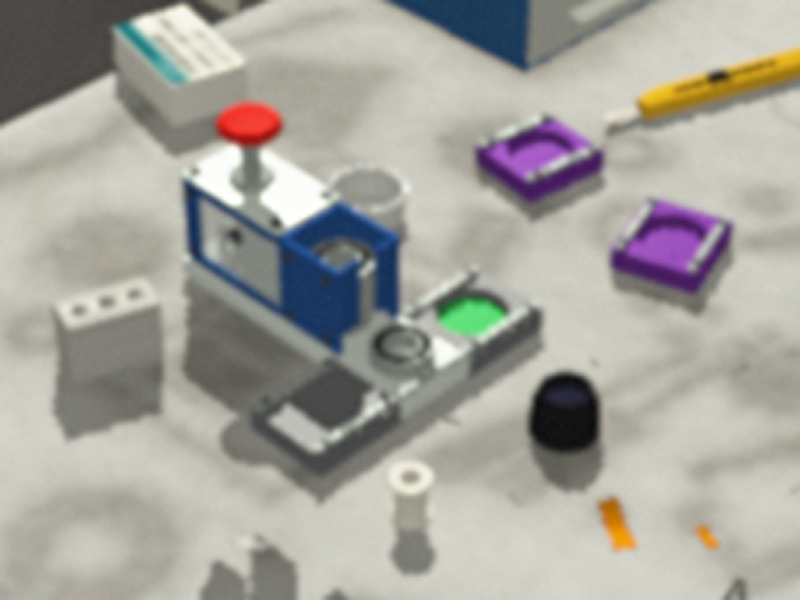

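The bearing lies at the outlet, at about (402,345) in the crop, which is pixel (314,268). The knob is up at (250,122) and the stack has dropped by one.

```bash
python3 - <<'E'
from h import *
print(ray("scene",(200+402*227/800,170+345*170/600),.025))
togo([.5053,.018,.06])
E
```

```text
[0.50031177 0.02261744 0.025     ]
t 5.42 pos [0.6166 0.0189 0.1709] F [ 0.1 -0.   0.1] x [ 1.     0.    -0.003] y [ 0. -1. -0.] units [-3.7   0.03  3.71]
```

Call:
{"name": "apply_moves", "arguments": {"steps": [-0.95,0,0,0,0,0,59,-0.95,0,0,0,0,0,59,-0.95,0,0.3,0,0,0,59,-0.9,0,0.7,0,0,0,59,0,0,0.9,0,0,0,59,0,0,0.9,0,0,0,59,0,0,0.9,0,0,0,59,0,0,0,0,0,0,59,0,0,0,0,0,0,59]}}

```text
t: 6.17
tool_pos: [0.5029, 0.019, 0.0598]
orientation: [-3.141, -0.001, 0.008]
force: [0.6, -0.6, 0.9]
opening: 0.0546
gripper_force: 0.0
```

```bash
python3 - <<'E'
from h import *
togo([.504,.019,.021])
im=eyes.read_camera("scene");a=im[170:340,200:427,::-1];cv2.imwrite("pics/s3.png",cv2.resize(a,(800,600),interpolation=2))
im=eyes.read_camera("wrist");cv2.imwrite("pics/w3.png",im[:,:,::-1])
E
```

```text
t 6.17 pos [0.5029 0.019  0.0598] F [ 0.6 -0.6  0.9] x [ 1.     0.    -0.005] y [ 0. -1. -0.] units [0.04 0.   1.29]
```

View pics/s3.png

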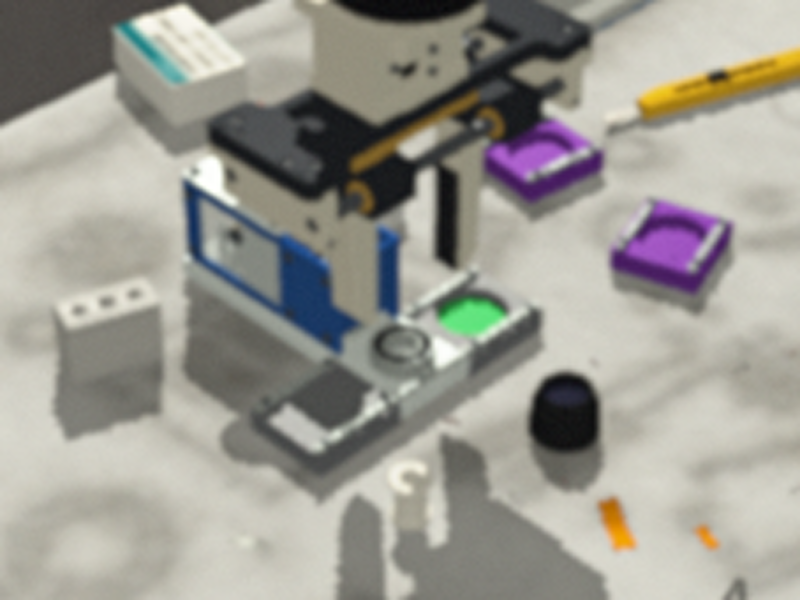

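View pics/w3.png

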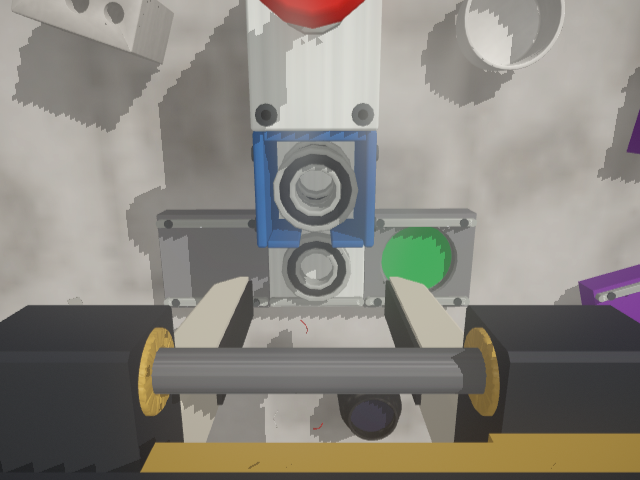

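The fingers straddle the bearing, which is at (317,268) in the wrist view and centred between them. The seat is at (417,258), and the loupe, cup and roller are clear.

```bash
python3 - <<'E'
from h import *
print("bearing top",ray("wrist",(317,268),.025),"seat",ray("wrist",(417,258),.009),"front rail ends",ray("wrist",(163,305),.018),ray("wrist",(470,305),.018))
E
```

```text
bearing top [0.50733115 0.02017506 0.025     ] seat [ 0.50755915 -0.03317436  0.009     ] front rail ends [0.48440176 0.10147255 0.018     ] [ 0.4844481  -0.06043888  0.018     ]
```

Call:
{"name": "apply_moves", "arguments": {"steps": [0,0,0.5,0,0,0,59,0,0,0.4,0,0,0,59,0,0,0.3,0,0,0,59,0,0,0.08,0,0,0,59,0,0,0,0,0,0,59,0,0,0,0,0,0,59]}}

```text
t: 6.77
tool_pos: [0.5053, 0.0188, 0.0236]
orientation: [-3.142, -0.001, 0.0]
force: [-0.1, -1.2, 0.4]
opening: 0.0551
gripper_force: 0.0
```

Call:
{"name": "apply_moves", "arguments": {"steps": [0.05,0,0.09,0,0,0,59,0,0.12,0,0,0,0,59,0,0.12,0,0,0,0,59,0,0.12,0,0,0,0,59,0,0.12,0,0,0,0,59,0,0.12,0,0,0,0,59,0,0.12,0,0,0,0,59,0,0.12,0,0,0,0,59,0,0.12,0,0,0,0,59]}}

```text
t: 7.52
tool_pos: [0.5066, -0.0104, 0.0207]
orientation: [3.142, 0.0, 0.0]
force: [-0.3, 0.7, 0.3]
opening: 0.0551
gripper_force: 0.1
```

```bash
python3 - <<'E'
from h import *
togo([.507,-.0433,.021])
im=eyes.read_camera("wrist");cv2.imwrite("pics/w4.png",im[:,:,::-1])
E
```

```text
t 7.52 pos [ 0.5066 -0.0104  0.0207] F [-0.3  0.7  0.3] x [1. 0. 0.] y [ 0. -1.  0.] units [ 0.01  1.1  -0.01]
```

View pics/w4.png

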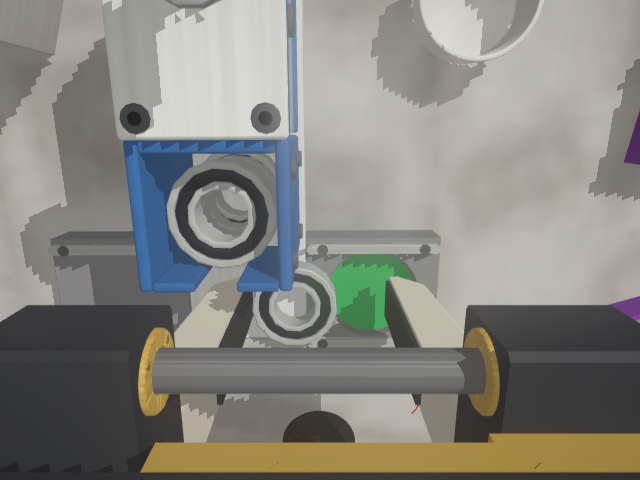

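The bearing, at (295,305), is lying flat against the left finger and moving toward the seat at (370,290). I'll keep pushing.

Call:
{"name": "apply_moves", "arguments": {"steps": [0,0.12,0,0,0,0,59,0,0.12,0,0,0,0,59,0,0.12,0,0,0,0,59,0,0.12,0,0,0,0,59,0,0.12,0,0,0,0,59,0,0.12,0,0,0,0,59,0,0.12,0,0,0,0,59,0,0.12,0,0,0,0,59,0,0.1,0,0,0,0,59,0,0,0,0,0,0,59]}}

```text
t: 8.4
tool_pos: [0.5067, -0.0424, 0.0207]
orientation: [3.141, -0.0, 0.0]
force: [0.7, -0.6, 0.8]
opening: 0.0546
gripper_force: 0.0
```

```bash
python3 - <<'E'
from h import *
togo([.507,-.0433,.021])
im=eyes.read_camera("wrist");cv2.imwrite("pics/w5.png",im[:,:,::-1])
E
```

```text
t 8.4 pos [ 0.5067 -0.0424  0.0207] F [ 0.7 -0.6  0.8] x [ 1. -0.  0.] y [-0. -1.  0.] units [ 0.01  0.03 -0.01]
```

View pics/w5.png

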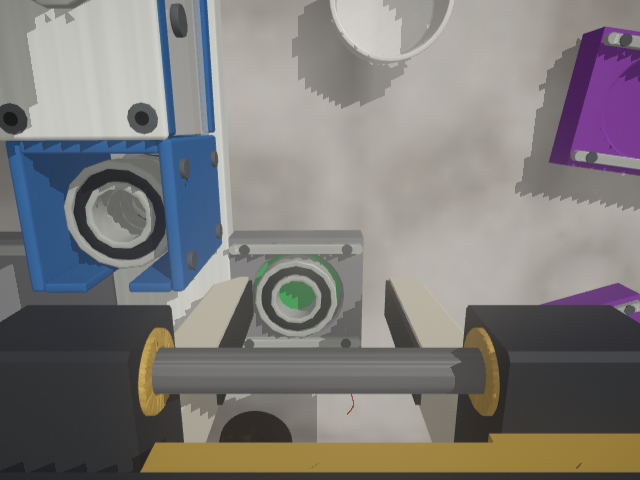

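The bearing at (297,297) looks concentric with the seat. I'll nudge 2 mm further to make sure, then lift clear and check.

Call:
{"name": "apply_moves", "arguments": {"steps": [0,0.07,0,0,0,0,59,0,0,0,0,0,0,59,0,0,0,0,0,0,59,0,-0.1,-0.3,0,0,0,59,0,0,-0.8,0,0,0,59,0,0,-0.9,0,0,0,59,0,0,-0.9,0,0,0,59,0,0,0,0,0,0,59,0,0,0,0,0,0,59]}}

```text
t: 9.2
tool_pos: [0.5086, -0.0409, 0.1105]
orientation: [3.141, 0.001, 0.008]
force: [-0.5, 0.7, -0.2]
opening: 0.0545
gripper_force: 0.0
```

```bash
python3 - <<'E'
from h import *
togo([.507,-.0433,.021])
im=eyes.read_camera("wrist");a=im[130:430,120:520,::-1]
w=cv2.resize(a,(400,300));cs=eyes.read_camera("scene")[215:300,270:383,::-1]
cv2.imwrite("pics/w6.png",np.hstack([w,cv2.resize(cs,(400,300),interpolation=2)]))
for d in eyes.place_of("wrist","bearing_1")[:3]: print(d["conf"],d["xy"],ray("wrist",d["xy"],.009))
for d in eyes.place_of("wrist","seat")[:3]: print(d["conf"],d["xy"],ray("wrist",d["xy"],.009))
E
```

```text
t 9.2 pos [ 0.5086 -0.0409  0.1105] F [-0.5  0.7 -0.2] x [1.    0.001 0.005] y [ 0.001 -1.     0.001] units [-0.07  0.08  2.98]
0.83 [308.4, 242.0] [ 0.50416193 -0.03341325  0.009     ]
0.79 [209.2, 175.2] [0.54639409 0.02685917 0.009     ]
0.76 [216.1, 174.0] [0.54712387 0.0226047  0.009     ]
0.97 [306.4, 242.1] [ 0.50390548 -0.03214823  0.009     ]
0.76 [536.4, 117.6] [ 0.57997581 -0.16808956  0.009     ]
0.72 [220.4, 171.0] [0.54869857 0.01979773 0.009     ]
```

View pics/w6.png

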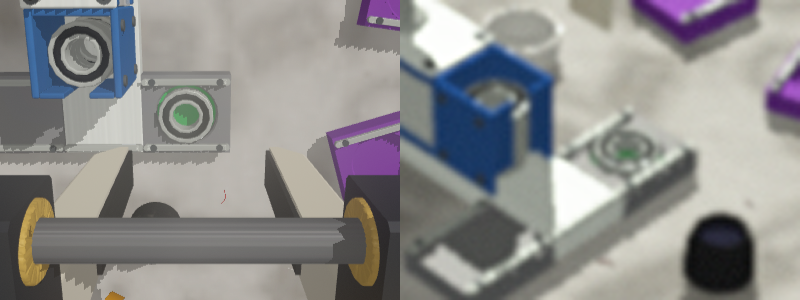

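```bash
python3 - <<'E'
from h import *
im=eyes.read_camera("wrist")[195:290,245:372,::-1]
cs=eyes.read_camera("scene")[235:280,300:360,::-1]
cv2.imwrite("pics/w7.png",np.hstack([cv2.resize(im,(400,300),interpolation=2),cv2.resize(cs,(400,300),interpolation=2)]))
E
```

```text
(no output)
```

View pics/w7.png

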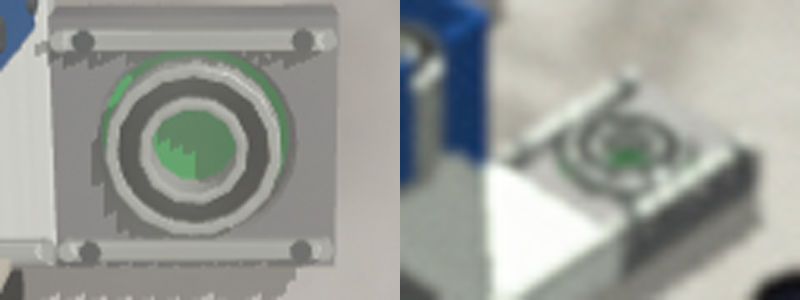

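The bearing's ring, centred at (195,146) in the crop, lies inside the seat's rim. Its width is 0.92 of the seat's, and its shadow is no longer than the 3 mm rail's, so it sits about 4 mm proud: dropped and flat.

```bash
python3 -c "
from h import *
print(robot.close_job())"
```

```text
the job is handed in; nothing more can be done
None
```

The job is handed in: one bearing was fed out and now lies flat in the green seat, the plunger is up, and the other four bearings are still in the magazine, going by the camera pictures (no verdict was returned).

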